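Open the child-resistant pill tub on the bedside table

ROBOT

A 6-joint arm with a two-finger parallel gripper is mounted at the origin on the work surface. World frame = base frame: x ahead of the robot, y to its left, z up, the work surface at z = 0. Lengths are in m, angles in rad, forces in N, time in s.
With the tool pointing down it reaches from about 0.375 to 0.975 m from the base axis. Payload 3.8 kg.
Tool frame: the origin (TCP) lies at the very end of the fingers, on their centre line; the grasp point (between the pads) lies 19 mm behind it (manip.tcp_to_grasp is the distance from the TCP to the grasp point, in m); z points along the fingers, y is the line along which they close (so a half turn about z gives the same grasp; the last joint's range is limited). The gripper opens to 88 mm and grips with 3 to 60 N. Pads are 18 mm wide; open, the fingers measure 123 mm over their backs; the gripper's body (75 mm by 187 mm) begins 45 mm behind the grasp point.
Start: joints at [-1.195, 0.264, 1.604, -0, 1.274, -0.037], TCP at [0.271, -0.618, 0.239] pointing down, gripper open.
Joint ranges: [-2.63, 2.63], [-0.94, 2.18], [0.31, 2.57], [-1.31, 4.45], [0, 2.66], [-2.55, 2.55]. Speed limits (rad/s): [2.57, 2.57, 3.14, 3.14, 3.14, 3.14].

INTERFACE

Orientations are given as a rotation vector (axis times angle).
In Python, from plant import manip, command_gripper, eyes, ticket gives the robot as it stands. Calls block until the motion is done:
- manip.move_pose(position, orientation): joint-space move of the TCP to a pose.
- manip.move_linear(position, rot=None, velocity=0.15): straight line of the TCP; rot=None keeps the orientation; velocity is the mean speed in m/s.
- manip.set_joints(angles): joint-space move.
- command_gripper(opening, squeeze=None): finger opening in m; squeeze is the grip in N (None keeps the last); returns when the fingers have stopped.
- manip.hold(seconds).
- manip.ik(position, orientation): joint angles nearest the present ones, or None.
- manip.state(): the state.
- eyes.read_camera(name): name is "side" or "top" or "wrist"; returns a dict with "image" (480x640x3 uint8, blue, green, red), "fx", "fy", "cx", "cy" (pixels), "R" (3x3) and "t" (3): a world point X has camera coordinates R X + t; the wrist camera has in their place "T_tool_cam" (4x4, takes a point from camera to tool coordinates, whose origin is the TCP and whose axes are the flange's). Camera axes: x right, y down, z forward; pixel columns grow to the right and rows downward; lengths in m; the calibration is good to about 2 mm. A picture is of the moment at which its call begins: read the wrist's pose just before it. There is no depth.
A pose or a line that the arm cannot do raises manip.PlanningError and nothing moves.
- ticket.hand_in(): hands the job in; it is judged then, once.
The state is a dict: "clock": time; "joint_pos": joint angles; "qvel": joint speeds; "joint_torque": joint torques, N m; "tool_pos": TCP position; "ee_rot": TCP orientation; "wrist_force": force on the tool from outside, world axes, zero at the start; "ft_torque": the same for the moment, N m; "width": finger opening in m; "finger_force": force on a finger pad.
Only numpy, scipy, OpenCV 4.12 (cv2) and the standard library are available. Lean on these libraries where they do the work, as an engineer would, in place of code of your own. Each camera call takes 0.05 s, during which the arm holds its last target. There are 200 camera calls.

TASK

Open the squat, wide pill tub that stands in the round black stand on the bedside table: press its child-resistant cap down firmly and, while pressing, turn it anticlockwise (seen from above) until it unlocks and springs back up, then let go and leave the cap sitting on the tub. Leave the tall slim bottle with the similar cap standing where it is.

Things in the scene. Friction and masses are not known exactly. Their poses are not given: they have to be found in the camera images.
- cap_top (a point): Centre of the top of the squat tub's white cap, 130 mm above the table when up; z up, x along the grey line on it. Cap: round ribbed grip, 46 mm dia., from this point to 28 mm below, on a flat round flange 74 mm dia., 12 mm high, that can bear fingertips pressing down. Grasp at any yaw. Tub 76 mm dia., white, paper label, in a black stand 104 mm dia., 18 mm high, fixed to the table.
- cap (a joint): Turn of the squat tub's cap in rad: 0 locked, grows anticlockwise from above, stop at 1.35. Unless pressed down 5 mm it cannot pass about 0.05. From there to about 0.96 a hidden track keeps it down about 5 mm; past that it springs up when released and cannot turn back. Friction 0.06 N m.
- cap_press (a joint): How far the squat tub's cap is pressed down, in m: 0 up (a spring holds it there with 8 N), 0.0075 fully down (14 N). About 5.5 mm and 13 N free it to turn.
- tall_bottle: A bystander to leave alone: slim white bottle with a paper label and a small ribbed cap of the same kind, loose on the table, 58 mm in diameter, 148 mm high, 250 g. Origin at the centre of its underside, z up.
There are look-alikes about, which are no part of the job. Leave any red look-alike of the part that bears cap_top alone.

How it is judged:
By the outcome, as a careful person would: the job done as asked, in the order asked, and still so for the second after the job is handed in, with the robot touching nothing.
It also fails if it takes over 29 s, if anything falls off the work surface, if the arm or the gripper's body presses on something with over 40 N, if the wrist force passes 120 N, or if a joint passes its speed limit or range.

## Working session

There is one attempt and no reset: what is moved stays moved. The work goes in short steps, each a Python script; the robot and the scene stay as the last script left them, time stands still between calls to the robot, and variables do not carry over. Pictures are saved under pics/ and viewed, at most 10 in all, crops included, and the job is handed in when it is done.

```bash
mkdir -p pics; ls
python3 - <<'E'
from plant import manip, eyes
import cv2, numpy as np, pickle
s=manip.state(); print(s["clock"],s["ee_rot"],s["wrist_force"],s["width"])
c={}
for n in("side","top"):
    c[n]=eyes.read_camera(n); cv2.imwrite(f"pics/{n}0.png",c[n]["image"]); print(n,{k:v for k,v in c[n].items() if k!="image"})
pickle.dump(c,open("c.pkl","wb"))
E
```

```text
pics
0.0 [-3.07280030e+00 -6.43351553e-01  5.54405116e-04] [ 0.2873415  -0.94669096  0.07261729] 0.08815705016062501
side {'fx': 523.1468133865031, 'fy': 523.1468133865031, 'cx': 317.40418012553164, 'cy': 236.58282300062103, 'R': array([[-0.90944424, -0.41537585,  0.01934091],
       [-0.21847232,  0.43772398, -0.87216258],
       [ 0.35380929, -0.79740869, -0.48883368]]), 't': array([0.47043316, 0.21810588, 0.75581697])}
top {'fx': 442.87855243240966, 'fy': 442.87855243240966, 'cx': 317.7652363225299, 'cy': 236.49407991453793, 'R': array([[-0.003763  , -0.99930109, -0.03719089],
       [-0.98397865,  0.01032942, -0.17798684],
       [ 0.17824661,  0.03592528, -0.98332981]]), 't': array([0.02176582, 0.53735703, 0.84046723])}
```

View pics/top0.png

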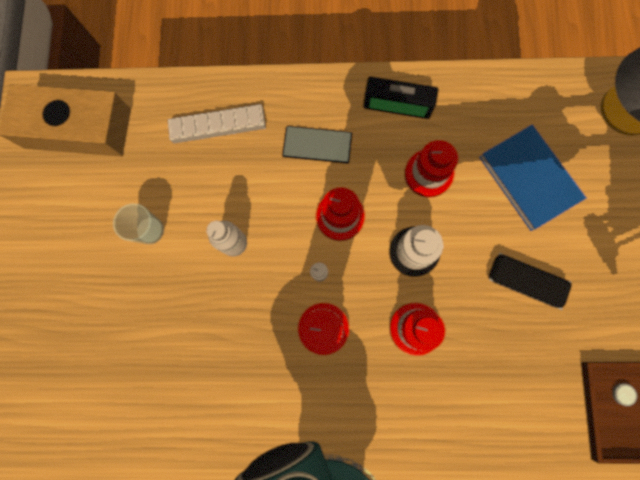

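View pics/side0.png

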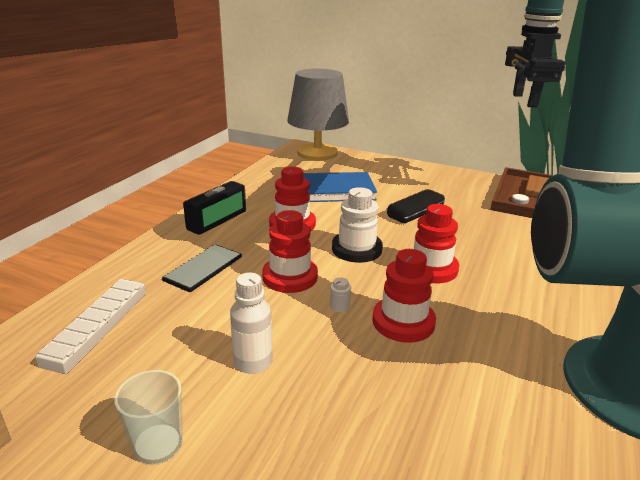

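The tub's white cap is at top (428,240) and side (360,195). Red look-alikes surround it at top (417,328), (340,213) and (432,168). The slim bottle is at top (226,238).

```bash
cat > h.py <<'E'
import numpy as np
def ray(c,u,v):
    d=c["R"].T@np.array([(u-c["cx"])/c["fx"],(v-c["cy"])/c["fy"],1]); return -c["R"].T@c["t"],d
def onz(c,u,v,z):
    o,d=ray(c,u,v); return o+d*(z-o[2])/d[2]
E
python3 - <<'E'
import pickle,cv2,numpy as np
from h import *
c=pickle.load(open("c.pkl","rb"))
t=c["top"];s=c["side"]
a=cv2.resize(t["image"][120:370,290:490],None,fx=3,fy=3,interpolation=cv2.INTER_CUBIC)[:600]
b=cv2.resize(s["image"][180:270,320:400],None,fx=6.5,fy=6.5,interpolation=cv2.INTER_CUBIC)
cv2.imwrite("pics/b.png",b)
cv2.imwrite("pics/a.png",cv2.resize(t["image"][210:290,375:465],None,fx=7,fy=7,interpolation=cv2.INTER_CUBIC))
for n,(u,v) in dict(white=(427.5,240),r1=(430,328),r2=(345,205),r3=(440,155),r4=(315,329)).items(): print(n,onz(t,u,v,.13))
# black stand ellipse
g=t["image"].max(2);
E
```

```text
white [ 0.51425465 -0.18279081  0.13      ]
r1 [ 0.35898497 -0.17972168  0.13      ]
r2 [ 0.58111592 -0.0353954   0.13      ]
r3 [ 0.67467136 -0.21351868  0.13      ]
r4 [0.35783594 0.02045113 0.13      ]
```

View pics/a.png

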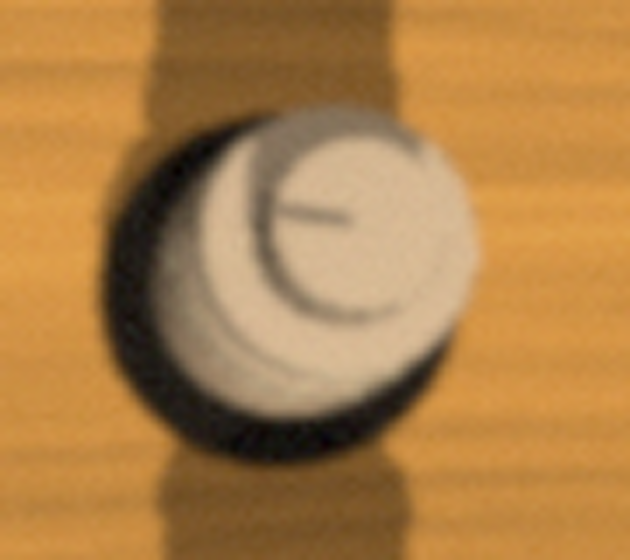

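View pics/b.png

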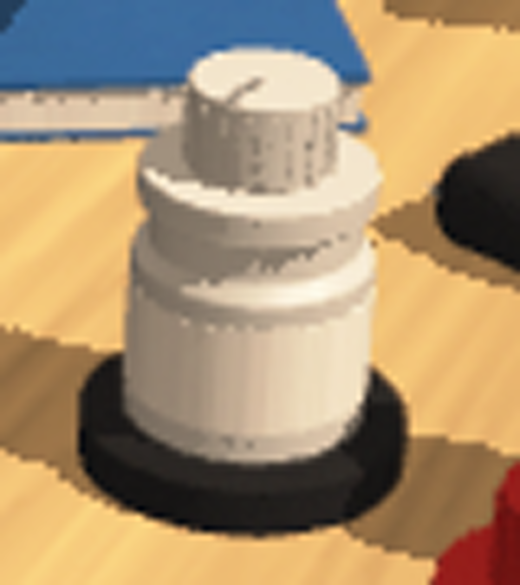

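The top view puts the cap centre near (425.9, 242.2), and the side view near (360.0, 191.8). Cross-check both, and check the stand centre too.

Run:
```python
import pickle,numpy as np
from h import *
from plant import manip
from scipy.spatial.transform import Rotation as Ro
c=pickle.load(open("c.pkl","rb"));t=c["top"];s=c["side"]
print(onz(t,425.9,242.2,.13),onz(s,360,191.8,.13))
# stand black disc: crop a x 103..~455 , bottom 465 ; top-plane z=.018
print("stand",onz(t,375+279/7-.5,210+288/7-.5,.012))
o1,d1=ray(t,425.9,242.2);o2,d2=ray(s,360,191.8)
k=np.linalg.lstsq(np.c_[d1,-d2],o2-o1,rcond=None)[0];print(o1+k[0]*d1,o2+k[1]*d2)
for deg in range(-180,180,30):
    a=np.deg2rad(deg)
    R=Ro.from_euler('z',a)*Ro.from_euler('x',np.pi)  # tool x at yaw a
    q=manip.ik([.513,-.181,.2],R.as_rotvec()); print(deg,None if q is None else np.round(q,2))
```

```text
[ 0.51026725 -0.17974487  0.13      ] [ 0.51231291 -0.18290065  0.13      ]
stand [ 0.51238635 -0.17997604  0.012     ]
[ 0.50998512 -0.17938858  0.13170443] [ 0.51100335 -0.17908905  0.13181036]
-180 [-0.38  0.04  1.93  0.    1.17 -1.96]
-150 [-0.38  0.04  1.93  0.    1.17 -2.48]
-120 None
-90 None
-60 [-0.38  0.04  1.93 -0.    1.17  2.23]
-30 [-0.38  0.04  1.93 -0.    1.17  1.71]
0 [-0.38  0.04  1.93 -0.    1.17  1.19]
30 [-0.38  0.04  1.93 -0.    1.17  0.66]
60 [-0.38  0.04  1.93 -0.    1.17  0.14]
90 [-0.38  0.04  1.93  0.    1.17 -0.38]
120 [-0.38  0.04  1.93  0.    1.17 -0.91]
150 [-0.38  0.04  1.93  0.    1.17 -1.43]
```

Run:
```python
import pickle,numpy as np,cv2
from plant import manip,eyes
from scipy.spatial.transform import Rotation as Ro
R=(Ro.from_euler('z',np.deg2rad(33))*Ro.from_euler('x',np.pi)).as_rotvec()
manip.move_pose([.511,-.180,.22],R)
s=manip.state();w=eyes.read_camera("wrist");w["state"]=s
pickle.dump(w,open("w.pkl","wb"));cv2.imwrite("pics/w.png",w["image"])
print(s["clock"],s["tool_pos"],s["ee_rot"]-R,s["joint_pos"],s["wrist_force"]);print(w["T_tool_cam"],w["fx"],w["cx"],w["cy"])
```

```text
1.9167 [ 0.51102852 -0.18088877  0.22014216] [-1.68069301e-05 -1.67950969e-03  1.36691292e-04] [-3.85948052e-01  2.52545148e-02  1.91017877e+00 -3.54203194e-04
  1.20578408e+00  6.10038297e-01] [0.34193428 0.89845568 0.36065942]
[[ 7.56173525e-04 -9.51852993e-01 -3.06553925e-01  7.97665464e-02]
 [ 9.99998671e-01  1.16247054e-03 -1.14279581e-03 -9.52491558e-04]
 [ 1.44413352e-03 -3.06552653e-01  9.51852607e-01 -1.46640420e-01]
 [ 0.00000000e+00  0.00000000e+00  0.00000000e+00  1.00000000e+00]] 402.6858605061919 317.90107077460317 233.60650216335898
```

View pics/w.png

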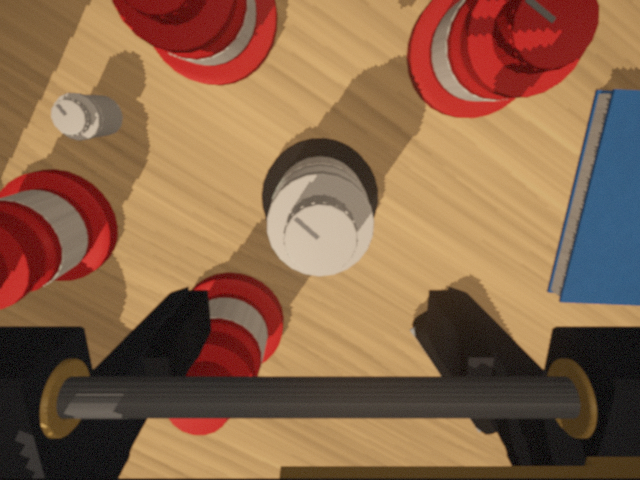

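The cap top is a circle centred near (320.5, 239.5), between the fingers.

Run:
```python
import pickle,numpy as np
from plant import manip,command_gripper
from scipy.spatial.transform import Rotation as Ro
w=pickle.load(open("w.pkl","rb"));s=w["state"];T=w["T_tool_cam"];Rt=Ro.from_rotvec(s["ee_rot"]).as_matrix()
d=Rt@T[:3,:3]@np.array([(320.5-w["cx"])/w["fx"],(239.5-w["cy"])/w["fx"],1]);o=Rt@T[:3,3]+s["tool_pos"]
p=o+d*(.13-o[2])/d[2];print(p)
if np.hypot(*(p[:2]-[.511,-.18]))<.006:
    xy=(2*p[:2]+[.511,-.18])/3
    f0=s["wrist_force"]
    def st(n):
        s=manip.state();print(n,round(s["clock"],2),np.round(s["tool_pos"],4),np.round(s["wrist_force"]-f0,1),round(s["width"],4),s["finger_force"])
    manip.move_linear([*xy,.14],velocity=.1);st("a")
    manip.move_linear([*xy,.105],velocity=.06);manip.hold(.2);st("b")
    command_gripper(.04,25);st("c")
```

```text
[ 0.51097558 -0.18142833  0.13      ]
a 2.92 [ 0.5115 -0.1812  0.1407] [-0.5 -0.4 -0.6] 0.0881 0.0
b 3.85 [ 0.5114 -0.1811  0.1055] [-0.  -0.3 -0.2] 0.0883 0.0
c 4.57 [ 0.5117 -0.1819  0.1053] [ 1.9 -5.9 -2.1] 0.0455 24.964448679238558
```

Run:
```python
import numpy as np
from plant import manip
s0=manip.state();xy=s0["tool_pos"][:2]
for z in (.102,.099,.097,.0955,.094,.092,.090):
    manip.move_linear([*xy,z],velocity=.03);manip.hold(.1);s=manip.state()
    print(z,round(s["clock"],2),np.round(s["tool_pos"],4),np.round(s["wrist_force"],1),round(s["width"],4))
    if s["wrist_force"][2]>24: break
```

```text
0.102 4.92 [ 0.5118 -0.182   0.1035] [-2.6 -0.9  8.7] 0.0454
0.099 5.28 [ 0.5118 -0.182   0.1009] [-4.  -1.4 10.9] 0.0455
0.097 5.62 [ 0.5119 -0.182   0.0991] [-4.4  0.6 11.9] 0.0455
0.0955 5.97 [ 0.5119 -0.182   0.0978] [-4.6 -1.1 13.3] 0.0454
0.094 6.33 [ 0.512  -0.182   0.0975] [-7.4 -0.1 20.2] 0.0453
0.092 6.67 [ 0.5122 -0.1821  0.097 ] [-11.    3.9  28.5] 0.0452
```

Fully pressed. Now turn while pressing.

Run:
```python
import numpy as np
from plant import manip
from scipy.spatial.transform import Rotation as Ro
xy=manip.state()["tool_pos"][:2]+[-.0004,.0002]
def rv(y): return (Ro.from_euler('z',y)*Ro.from_euler('x',np.pi)).as_rotvec()
y0=np.deg2rad(33)
for a in np.arange(1,7)*.2:
    manip.set_joints(manip.ik([*xy,.0935],rv(y0+a)));manip.hold(.05);s=manip.state()
    m=(Ro.from_rotvec(s["ee_rot"])*Ro.from_euler('x',-np.pi)).as_euler('zyx')[0]
    print(round(a,2),round(m-y0,3),round(s["clock"],2),np.round(s["tool_pos"],4),np.round(s["wrist_force"],1),np.round(s["ft_torque"],2),round(s["width"],4))
    if s["wrist_force"][2]>40: break
```

```text
0.2 0.2 7.03 [ 0.512  -0.182   0.0971] [-8.6  2.1 21.9] [0.33 1.42 0.07] 0.0452
0.4 0.4 7.39 [ 0.5119 -0.1819  0.0971] [-8.4  2.2 20.9] [0.28 1.44 0.01] 0.0454
0.6 0.6 7.75 [ 0.5118 -0.1819  0.0971] [-9.9  1.2 21. ] [0.29 1.46 0.07] 0.045
0.8 0.8 8.11 [ 0.5117 -0.1819  0.0971] [-10.2   0.6  22.6] [0.27 1.52 0.01] 0.045
1.0 1.0 8.47 [ 0.5116 -0.1819  0.0971] [-9.3  2.5 22.7] [0.27 1.54 0.12] 0.0453
1.2 1.2 8.82 [ 0.5115 -0.182   0.0971] [-9.6  0.9 23.2] [0.19 1.58 0.05] 0.0453
```

Run:
```python
import numpy as np,cv2
from plant import manip,eyes
xy=manip.state()["tool_pos"][:2]
for z in (.097,.100,.103,.1045):
    manip.move_linear([*xy,z],velocity=.03);manip.hold(.15);s=manip.state()
    print(z,round(s["clock"],2),np.round(s["tool_pos"],4),np.round(s["wrist_force"],1))
    if s["wrist_force"][2]<-6: break
cv2.imwrite("pics/w2.png",eyes.read_camera("wrist")["image"])
```

```text
0.097 9.24 [ 0.5114 -0.1819  0.099 ] [-5.1  1.  12.2]
0.1 9.64 [ 0.5114 -0.1819  0.1016] [-4.6 -0.1 10.4]
0.103 10.04 [ 0.5114 -0.1819  0.1043] [-3.2 -0.2  7.2]
0.1045 10.44 [ 0.5114 -0.1819  0.1048] [-2.3  0.2  5.3]
```

View pics/w2.png

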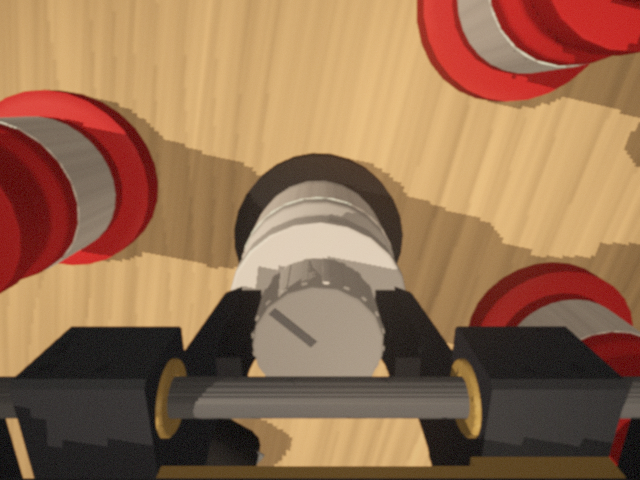

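The grey line, from (314,344) to (273,312), keeps its angle to the gripper, so the cap turned with it. It has also risen freely. Now let go and retreat.

Run:
```python
import numpy as np,cv2
from plant import manip,eyes,command_gripper
command_gripper(.085);s=manip.state();p=s["tool_pos"];print(s["wrist_force"])
manip.move_linear([p[0],p[1],.15],velocity=.06)
manip.move_linear([p[0],p[1],.22],velocity=.12)
manip.set_joints([-1.195,0.264,1.604,0,1.274,-0.037])
manip.hold(.3);s=manip.state();print(s["clock"],s["wrist_force"],s["width"])
i=eyes.read_camera("top")["image"];j=eyes.read_camera("side")["image"]
cv2.imwrite("pics/e.png",np.hstack([cv2.resize(i[200:300,365:475],(440,400),interpolation=cv2.INTER_CUBIC),cv2.resize(j[180:270,320:400],(356,400),interpolation=cv2.INTER_CUBIC)]))
```

```text
[0.15066728 0.21504627 0.61695776]
14.9667 [0.28241458 0.04517301 0.10383765] 0.08516259559986461
```

View pics/e.png

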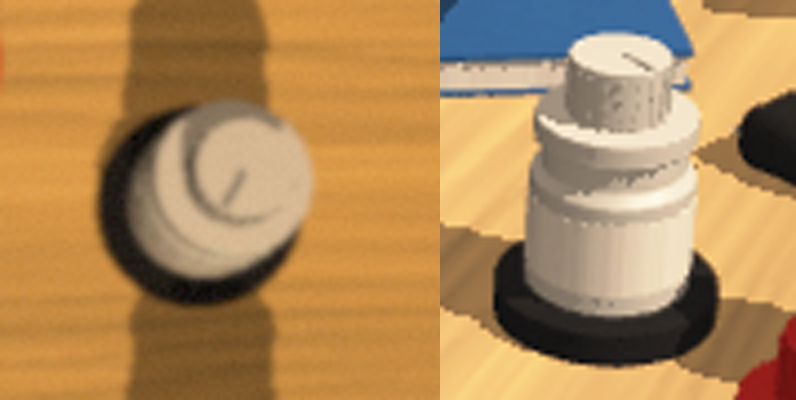

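The line now runs from the cap centre (244,172) to (225,203), about 1.15 rad anticlockwise of where it started. The cap is up and seated on the tub.

```bash
python3 -c "
from plant import ticket
print(ticket.hand_in())"
```

```text
the job is handed in; nothing more can be done
None
```

The squat tub's cap was pressed down, turned about 1.15–1.2 rad anticlockwise past its unlock point, sprang back up and was left sitting on the tub; the tall bottle was never approached, and the job is handed in at about 15 s.

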